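# Open the wide sample reader

### The job

Get the wide sample reader ready for its vials: press the release tab on its front so that the sprung lid lifts, then push the lid fully open, back against its stop, so that it stays there. Do this with the fingertips only: leave the narrow reader shut, do not press its tab, and do not lift or shift any of the things standing around.

Things in the scene. Friction and masses are not known exactly. Their poses are not given: they have to be found in the camera images.
- wide: the wide sample reader, a heavy grey bench instrument that does not move: 211 mm long (x, from -111 to +100 mm), 140 mm wide (y), 61 mm high, with a white lid. Origin: centre of its underside, on the table; x points from its tab (front, towards the robot) to its display (back), z up. The front 45 mm, below the tab, is a step 22 mm high
- wide_pad (a point): where to press the wide reader's tab: on the top of its pad, 44.5 mm above the table at rest. The pad is 34 mm wide (y) and reaches 12 mm farther forward and 15 mm back toward the catch from this point. Press it straight down: about 2.5 N starts it, 6 to 7 N bottoms it out 8 mm lower; the catch lets go about 5 mm down. It springs back when released
- wide_hinge (a point): on the lid's hinge axis, mid-width, level with the underside of the shut lid, 60 mm above the table; fixed to the reader. Its axes are the reader's axes.
- wide_edge (a point): the middle of the lower front edge of the wide reader's lid, 96 mm from the hinge axis, moves with the lid. The lid is a flat white plate 96 mm long, 126 mm wide, 6 mm thick. Shut, its front edge is 96 mm in front of the hinge and tucked under a grey catch 18 mm wide and 12 mm thick, which stands between lid and tab, its top 71.5 mm above the table
- wide_lid (a joint): opening angle of the wide reader's lid, rad: 0 shut, about 1.0 where its spring pin leaves it once released, 1.92 at the open stop, leaning back past upright. A push under 2 N at the front edge moves it; past 1.8 it stays put. The pin (8 mm thick, mid-width, 18 mm in front of the hinge) rises 26 mm and stays up
- wide_tab (a joint): rocking angle of the wide reader's tab, rad: 0 at rest, 0.32 fully pressed; the catch lets go at about 0.2
- narrow: the narrow sample reader, the same instrument but 86 mm wide (lid 72 mm wide); leave it alone. Origin and axes as for the wide one. Either reader may be the left one
- narrow_lid (a joint): opening angle of the narrow reader's lid, rad: 0 shut; must stay shut
- narrow_tab (a joint): rocking angle of the narrow reader's tab, rad: 0 at rest; must not be pressed
- vial: loose glass vial with a white cap, 28 mm across, 60 mm high, standing between the readers; origin at the centre of its underside
- tweezers: loose steel tweezers, 127 mm long along x, 8 mm high, lying between the readers; origin under the middle
- dish: loose glass dish, 90 mm across, 16 mm high; origin at the centre of its underside
- wash_bottle: loose clear bottle, 64 mm across, 170 mm high, beyond the readers; origin at the centre of its underside
- specimen_jar: loose glass jar with a red cap, 72 mm across, 90 mm high; origin at the centre of its underside
- beaker: loose glass beaker, 70 mm across, 85 mm high, beyond the readers; origin at the centre of its underside

How it is judged:
By the outcome, as a careful person would: the job done as asked, in the order asked, and still so for the second after the job is handed in, with the robot touching nothing.
It also fails if it takes over 37 s, if anything falls off the work surface, if the arm or the gripper's body presses on something with over 40 N, if the wrist force passes 120 N, or if a joint passes its speed limit or range.

### The arm

A 6-joint arm with a two-finger parallel gripper is mounted at the origin on the work surface. World frame = base frame: x ahead of the robot, y to its left, z up, the work surface at z = 0. Lengths are in mm, angles in rad, forces in N, time in s.
With the tool pointing down it reaches from about 275 to 825 mm from the base axis. Payload 5.2 kg.
Tool frame: the origin (TCP) lies at the very end of the fingers, on their centre line; the grasp point (between the pads) lies 19 mm behind it; z points along the fingers, y is the line along which they close (so a half turn about z gives the same grasp; the last joint's range is limited). The gripper opens to 93 mm and grips with 3 to 60 N. Pads are 15 mm wide; open, the fingers measure 128 mm over their backs; the gripper's body (75 mm by 188 mm) begins 65 mm behind the grasp point.
Start: joints at [0.973, 0.259, 1.535, -0, 1.348, -0.203], TCP at [211.522, 507.704, 218.653] pointing down, gripper open.
Joint ranges: [-3.14, 3.14], [-0.91, 2.08], [0.19, 2.58], [-1.22, 4.36], [0.22, 2.71], [-3.12, 3.12]. Speed limits (rad/s): [2.57, 2.57, 3.14, 3.14, 3.14, 3.14].

### API

Orientations are given as [roll, pitch, yaw] about the fixed x, y, z axes, in that order (R = Rz(yaw) Ry(pitch) Rx(roll)).
In Python, from bench import robot gives the robot as it stands. The module is installed in compiled form; this text tells all that it offers. Calls block until the motion is done:
- robot.move_ptp(position, orientation): joint-space move of the TCP to a pose.
- robot.move_linear(position, ori=None, speed=150, f_stop=None): straight line of the TCP; ori=None keeps the orientation; speed is the mean speed in mm/s. With f_stop (N) it stops when the force on the tool has changed by that much, and returns True; else False.
- robot.move_j(angles): joint-space move.
- robot.move_gripper(opening): opening from 0.0 (shut) to 1.0 (fully open); the grip force is fixed at half the most; returns when the fingers have stopped.
- robot.sleep(seconds).
- robot.inverse_kinematics(position, orientation): joint angles nearest the present ones, or None.
- robot.get_image(name): name is "scene" or "top"; returns a dict with "img" (480x640x3 uint8, blue, green, red), "fovy" (degrees; the focal length in pixels is half the picture's height over the tangent of half this angle, whatever the lens; pixels are square), "cx", "cy" (the principal point, pixels), "k1" (the pictures are not rectified: a ray, as slopes to the right and down, at radius r is drawn at 1 + k1 r^2 times it, then the intrinsics apply), "eye" and "orientation" of the camera in the world. Camera axes: x right, y down, z forward; pixel columns grow to the right and rows downward; lengths in mm; the calibration is good to about 2 mm. A picture is of the moment at which its call begins. There is no depth.
A pose or a line that the arm cannot do raises robot.MotionError and nothing moves.
- robot.hand_in(): hands the job in; it is judged then, once.
Readings, each from a call of its own:
- robot.current_t(): time.
- robot.current_qpos(): joint angles.
- robot.current_joint_vel(): joint speeds.
- robot.current_joint_efforts(): joint torques, N m.
- robot.current_tcp_pos(): TCP position.
- robot.current_eef_rot(): TCP orientation.
- robot.current_contact_force(): force on the tool from outside, world axes, zero at the start.
- robot.current_ft_torque(): the same for the moment, N m.
- robot.current_gripper_width(): opening from 0.0 (shut) to 1.0 (fully open).
- robot.current_finger_force(): force on a finger pad.
Only numpy, scipy, OpenCV 4.12 (cv2) and the standard library are available. Lean on these libraries where they do the work, as an engineer would, in place of code of your own. Each camera call takes 0.05 s, during which the arm holds its last target. There are 200 camera calls.

## Working session

There is one attempt and no reset: what is moved stays moved. The work goes in short steps, each a Python script; the robot and the scene stay as the last script left them, time stands still between calls to the robot, and variables do not carry over. Pictures are saved under pics/ and viewed, at most 10 in all, crops included, and the job is handed in when it is done.

```bash
mkdir -p pics; python3 - <<'E'
from bench import robot
import cv2
for n in("scene","top"):
    d=robot.get_image(n); cv2.imwrite(f"pics/{n}0.png",d["img"]); print(n,{k:v for k,v in d.items() if k!="img"})
print(robot.current_t(),robot.current_eef_rot())
E
```

```text
scene {'fovy': 51.218542369818465, 'cx': 324.9360709953876, 'cy': 241.741689564505, 'k1': 0.013419025940858795, 'eye': array([1221.99206238,  575.8825044 ,  781.22212606]), 'orientation': array([-2.28233446,  0.02188508,  2.30583474])}
top {'fovy': 50.4791593986295, 'cx': 327.69028140124254, 'cy': 236.94117167949764, 'k1': 0.04844072296128359, 'eye': array([ 376.46866225,   -6.85365235, 1197.85741107]), 'orientation': array([-2.93730057,  0.00461032, -1.51684111])}
0.1 [-3.13992331e+00 -2.96240748e-04  2.74682061e+00]
```

View pics/scene0.png

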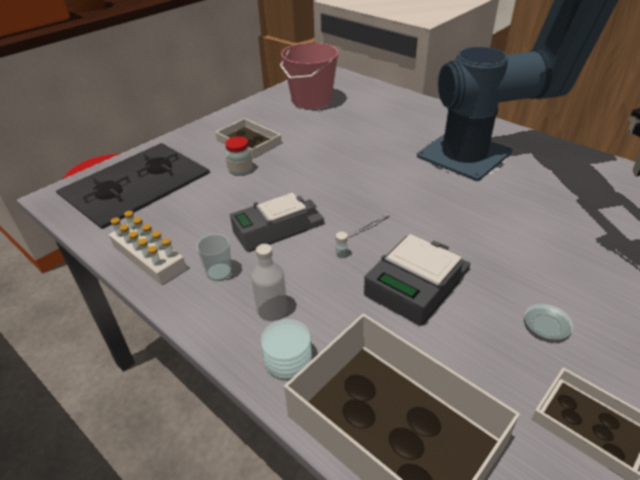

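View pics/top0.png

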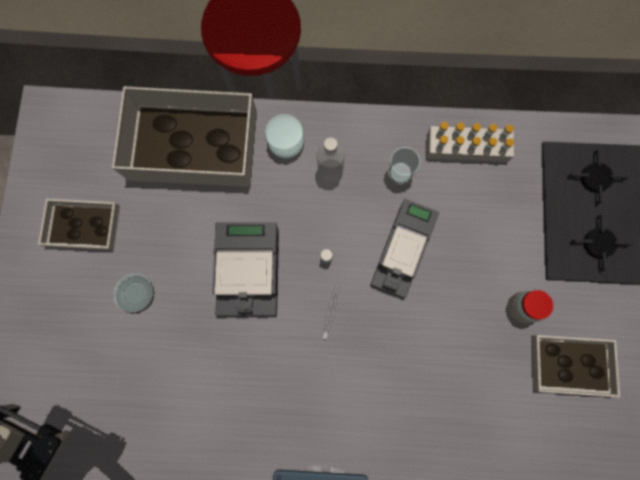

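The top picture shows the wide reader at about (246,270), with its tab at (243,305) and display at (245,230). The narrow reader is at (405,250). I'll enlarge the wide one.

```bash
cat > h.py <<'E'
import numpy as np, cv2
from scipy.spatial.transform import Rotation as R
def cam(d):
    f=240/np.tan(np.radians(d["fovy"])/2)
    return f,R.from_euler("xyz",d["orientation"]).as_matrix(),np.array(d["eye"])
def ray(d,u,v,z):
    f,M,e=cam(d); p=np.array([(u-d["cx"])/f,(v-d["cy"])/f]); q=p.copy()
    for _ in range(20): q=p/(1+d["k1"]*(q@q))
    w=M@[*q,1]; return e+w*(z-e[2])/w[2]
def proj(d,P):
    f,M,e=cam(d); c=M.T@(np.array(P)-e); q=c[:2]/c[2]; q=q*(1+d["k1"]*(q@q))
    return q*f+[d["cx"],d["cy"]]
E
python3 - <<'E'
import cv2
a=cv2.imread("pics/top0.png")[212:327,196:296]
b=cv2.imread("pics/scene0.png")[225:325,355:480]
cv2.imwrite("pics/topc.png",cv2.resize(a,None,fx=5,fy=5,interpolation=cv2.INTER_CUBIC))
cv2.imwrite("pics/scenec.png",cv2.resize(b,None,fx=6,fy=6,interpolation=cv2.INTER_CUBIC))
E
```

```text
(no output)
```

View pics/topc.png

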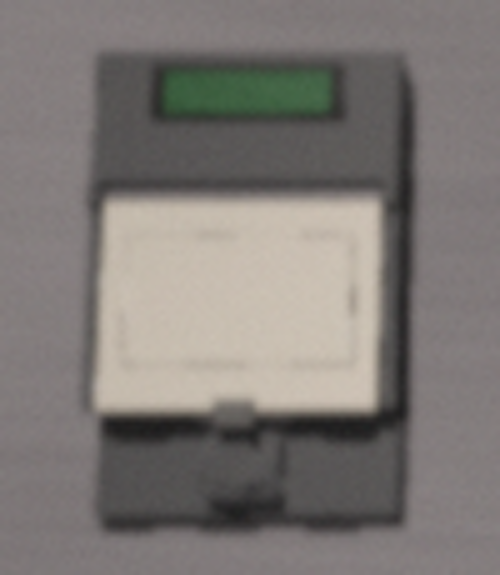

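View pics/scenec.png

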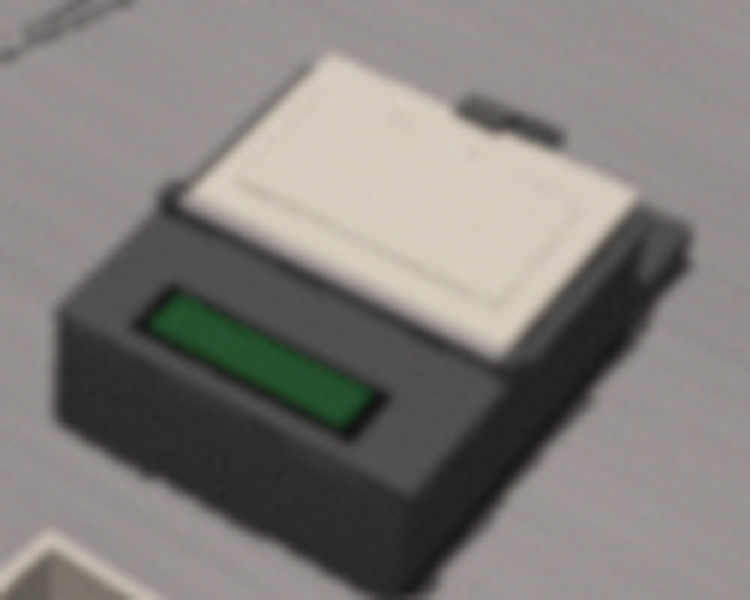

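The crop gives the lid corners at (103,195), (383,193), (380,413) and (96,412). The body's back edge runs from (98,55) to (403,55), and the step's front edge from (103,522) to (403,522). The catch is at (236,415) and the tab pad at about (246,480).

```bash
python3 - <<'E'
from bench import robot
from h import *
np.set_printoptions(precision=1,suppress=True)
d=robot.get_image("top"); s=robot.get_image("scene")
T=lambda x,y:(196+(x+.5)/5-.5,212+(y+.5)/5-.5)
S=lambda x,y:(355+(x+.5)/6-.5,225+(y+.5)/6-.5)
for n,x,y,z in[("lidBL",103,195,66),("lidBR",383,193,66),("lidFR",380,413,66),("lidFL",96,412,66),("bodyBL",98,55,61),("bodyBR",403,55,61),("stepFL",103,524,22),("stepFR",403,524,22),("catch top",236,402,71.5),("padfrontL",208,500,44.5),("padfrontR",280,500,44.5),("padbackR",283,445,44.5)]:
    print("T",n,ray(d,*T(x,y),z))
for n,x,y,z in[("lidBR",185,200,66),("lidBL",500,357,66),("lidFL",638,190,66),("lidFR",330,55,66),("bodyBR",60,315,61),("bodyBL",410,497,61),("catchtopR",470,97,71.5)]:
    print("S",n,ray(s,*S(x,y),z))
E
```

```text
T lidBL [565.6 260.4  66. ]
T lidBR [573.2 134.5  66. ]
T lidFR [474.3 128.2  66. ]
T lidFL [468.2 253.7  66. ]
T bodyBL [631.2 270.2  61. ]
T bodyBR [638.7 130.8  61. ]
T stepFL [421.3 255.5  22. ]
T stepFR [428.3 119.1  22. ]
T catch top [475.3 191.4  71.5]
T padfrontL [433.4 204.7  44.5]
T padfrontR [435.  172.5  44.5]
T padbackR [459.5 173.3  44.5]
S lidBR [572.8 139.2  66. ]
S lidBL [566.5 263.4  66. ]
S lidFL [465.7 255.4  66. ]
S lidFR [474.6 132.   66. ]
S bodyBR [641.8 138.7  61. ]
S bodyBL [633.2 273.4  61. ]
S catchtopR [467.2 187.   71.5]
```

The wide reader's axis runs through about (536,196.5) at yaw 0.06. The two cameras agree within 4 mm, and the 210 mm length and 97×126 mm lid match the given sizes. The pad point comes out at about (446,190.5) and the hinge at (569,198.5). I'll press with closed fingers, leaning the gripper body away from the rising lid.

```bash
cat >> h.py <<'E'
C=np.array([536.,196.5]); YAW=.06
def P(x,z): return [C[0]+x*np.cos(YAW),C[1]+x*np.sin(YAW),z]   # local x on the reader's mid-line
def O(lean): return (R.from_euler("z",YAW)*R.from_euler("y",-lean)*R.from_euler("x",np.pi)*R.from_euler("z",np.pi)).as_euler("xyz")
E
python3 - <<'E'
from bench import robot
from h import *
np.set_printoptions(precision=3,suppress=True)
print(robot.inverse_kinematics(P(-89,120),O(.25)))
robot.move_gripper(0.0)
robot.move_ptp(P(-89,120),O(.25))
robot.move_linear(P(-89,53),speed=100)
print(robot.current_t(),robot.current_contact_force())
r=robot.move_linear(P(-89,34),speed=20,f_stop=7.5)
print(r,robot.current_tcp_pos(),robot.current_contact_force(),robot.current_t())
d=robot.get_image("scene"); cv2.imwrite("pics/s1.png",cv2.resize(d["img"][180:340,340:500],None,fx=3.5,fy=3.5,interpolation=cv2.INTER_CUBIC))
E
```

```text
[ 0.201  0.108  2.023 -0.05   0.763 -1.398]
3.9667 [-0.146  0.315  0.18 ]
True [448.046 191.264  37.615] [-2.914 -0.639  8.124] 4.725
```

View pics/s1.png

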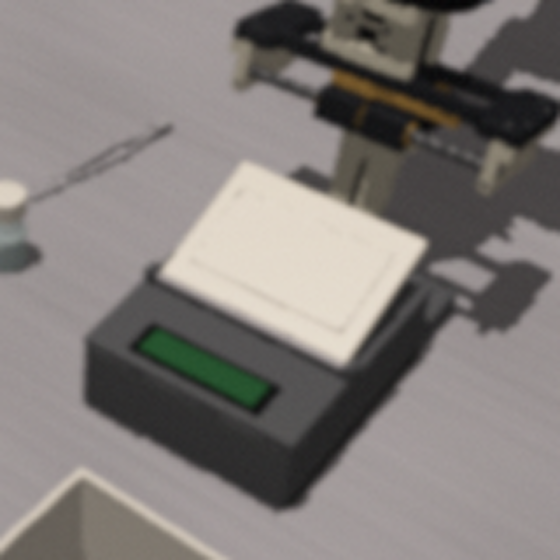

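The lid, at about (295,260), has let go and is rising. The fingertips are on the tab at (360,200), clear of the lid. Next I'll release the tab and check where the lid settles.

```bash
python3 - <<'E'
from bench import robot
from h import *
robot.sleep(.5)
robot.move_linear(P(-93,75),speed=80)
robot.move_linear(P(-100,128),O(0),speed=120)
d=robot.get_image("scene"); cv2.imwrite("pics/s2.png",cv2.resize(d["img"][180:340,340:500],None,fx=3.5,fy=3.5,interpolation=cv2.INTER_CUBIC))
h=33
for a in(0.6,0.8,1.0,1.2):   # predicted lid front-edge mid in crop
    q=[ (np.array(proj(d,[*(np.array(P(h-96*np.cos(a),0))[:2]+k*63*np.array([-np.sin(YAW),np.cos(YAW)])),60+96*np.sin(a)]))-[340,180])*3.5 for k in(1,-1)]
    print(a,np.round(q))
print(robot.current_t(),robot.current_contact_force())
E
```

```text
0.6 [[420. 224.]
 [231. 142.]]
0.8 [[413. 216.]
 [222. 133.]]
1.0 [[404. 214.]
 [210. 129.]]
1.2 [[391. 218.]
 [195. 132.]]
6.5417 [0.33796174 0.29966554 0.77277441]
```

View pics/s2.png

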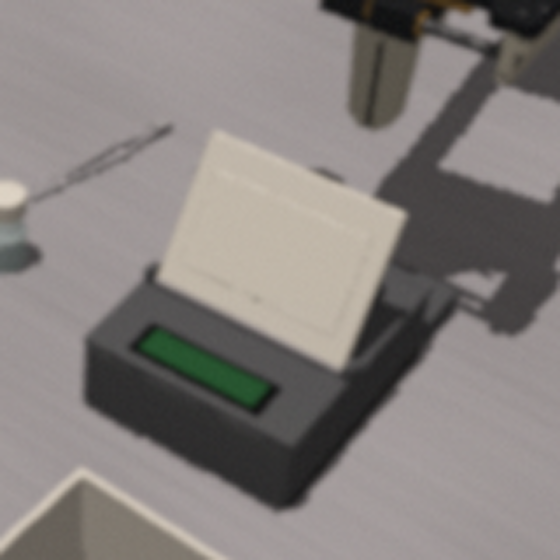

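The lid's top corners, at (406,213) and (217,131), match the prediction for about 1.0 rad. The fingers are clear in front of it. I'll push the underside back to the stop.

```bash
python3 - <<'E'
from bench import robot
from h import *
np.set_printoptions(precision=2,suppress=True)
r=robot.move_linear(P(30,128),speed=70,f_stop=8)
print(r,robot.current_tcp_pos(),robot.current_contact_force())
if not r:
    r=robot.move_linear(P(64,128),speed=30,f_stop=8)
p=robot.current_tcp_pos();x=((np.array(p)[:2]-C)@[np.cos(YAW),np.sin(YAW)])
print(r,p,robot.current_contact_force(),"local x",x,"lid~",np.pi/2+np.arctan((x+7.5-33)/(p[2]-60)))
robot.sleep(.3)
robot.move_linear(P(-60,135),speed=100)
d=robot.get_image("scene"); cv2.imwrite("pics/s3.png",cv2.resize(d["img"][180:340,340:500],None,fx=3.5,fy=3.5,interpolation=cv2.INTER_CUBIC))
for a in(1.6,1.8,1.92):
    q=[ (np.array(proj(d,[*(np.array(P(33-96*np.cos(a),0))[:2]+k*63*np.array([-np.sin(YAW),np.cos(YAW)])),60+96*np.sin(a)]))-[340,180])*3.5 for k in(1,-1)]
    print(a,np.round(q))
print(robot.current_t(),robot.current_contact_force())
E
```

```text
False [565.76 198.32 128.12] [-0.02  0.54 -0.18]
True [582.7  199.28 127.37] [-1.99 -0.02  3.42] local x 46.77881032309348 lid~ 1.8767481332350888
1.6 [[359. 245.]
 [160. 156.]]
1.8 [[341. 268.]
 [141. 176.]]
1.92 [[330. 284.]
 [130. 191.]]
10.8083 [ 0.06  0.07 -0.15]
```

View pics/s3.png

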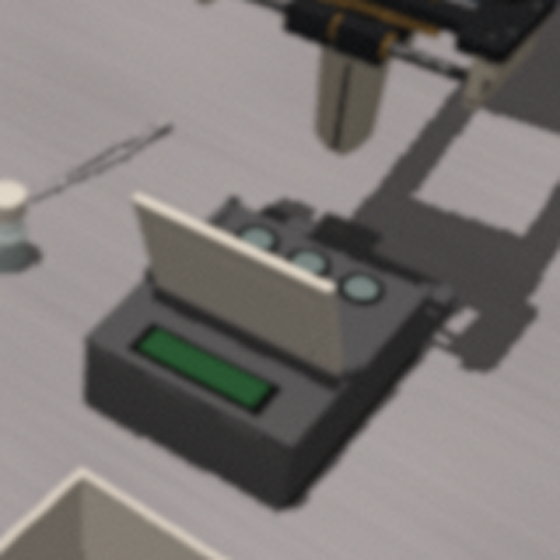

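The lid leans back past upright. Its top-edge corners, at (333,289) and (135,196), match the 1.92 prediction of (330,284) and (130,191). It has stayed there since the fingers withdrew, and nothing else was touched.

```bash
python3 -c "
from bench import robot
print(robot.hand_in())"
```

```text
the job is handed in; nothing more can be done
None
```

I pressed the wide reader's tab, its lid sprang up, and I pushed it back to its stop at about 1.9 rad; it stayed there after the fingers withdrew, the narrow reader and loose items were left alone, and the job was handed in at about 11 s.

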